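# Slide a weld test coupon under the holder's spring clip

## Robot

A 6-joint arm with a two-finger parallel gripper is mounted at the origin on the work surface. World frame = base frame: x ahead of the robot, y to its left, z up, the work surface at z = 0. Lengths are in m, angles in degrees, forces in N, time in s.
With the tool pointing down it reaches from about 0.325 to 0.775 m from the base axis. Payload 5.5 kg.
Tool frame: the origin (TCP) lies on the centre line of the jaws, within the pads' length; the fingertips stand 25 mm ahead of it and the grasp point (between the pads) lies 6 mm ahead of it; z points along the fingers, y is the line along which they close (so a half turn about z gives the same grasp; the last joint's range is limited). The gripper opens to 88 mm and grips with 3 to 60 N. Pads are 20 mm wide; open, the fingers measure 115 mm over their backs; the gripper's body (75 mm by 178 mm) begins 61 mm behind the grasp point.
Start: joints at [-66.446, 5.22, 70.514, -0, 104.267, -3.249], TCP at [0.271, -0.536, 0.248] pointing down, gripper open.
Joint ranges: [-164.24, 164.24], [-49.07, 125.15], [9.68, 141.18], [-86.29, 266.29], [3.28, 154.24], [-151.56, 151.56]. Speed limits (degrees/s): [147.25, 147.25, 172.46, 180, 180, 180].

## Interface

Orientations are given as [roll, pitch, yaw] about the fixed x, y, z axes, in that order (R = Rz(yaw) Ry(pitch) Rx(roll)).
In Python, from plant import status, eyes, hand_in gives the robot as it stands.
- The arm moves only by the shell command python3 -m creep 'ROWS' [FORCE]. ROWS is JSON, a list of rows, each an object of numbers: "claw": the closure in counts, from 0 (fully open) to 255 (shut); "dx", "dy", "dz": the shift along the tool's x, y, z in mm; "ax", "ay", "az": the turn, a rotation vector about the tool's x, y, z in degrees. In form: [{"claw": .., "dx": .., "dy": .., "dz": .., "ax": .., "ay": .., "az": ..}, ...]. A call has 1 to 20 rows; each row shifts and turns the commanded pose from where the row before left it, along the tool's axes as they then stand; what a row does not reach is not made up. A row lasts 1/12 s, in which the tool goes at most 41.7 mm and 7.16 degrees, less where a joint would pass 70% of its speed; a pose out of reach is approached as far as the arm can. A call is refused whole if a number of a shift passes 41.7 or a number of a turn 7.16, either way. A call with a gripper value outside its range is refused whole. The fingers move at their own pace and stop on an object; FORCE is the grip in N (left out, the last holds). Time passes only in rows, so rows that do not move let the fingers close. It gives the time, the measured TCP pose, the force, the opening and the grip force at its end, in the units of the state.
- status.sense(): the state, without advancing time (a new reading comes with each control period).
- eyes.get_image(name): name is "side" or "top" or "wrist"; returns a dict with "color" (480x640x3 uint8, red, green, blue), "mtx" (3x3 intrinsics, pixels), "D" ([k1, k2, p1, p2, k3] as OpenCV has them; the pictures are not rectified), "T" (4x4, takes a point from camera to world coordinates); the wrist camera has in their place "tool_from_camera" (4x4, takes a point from camera to tool coordinates, whose origin is the TCP and whose axes are the flange's). Camera axes: x right, y down, z forward; pixel columns grow to the right and rows downward; lengths in m; the calibration is good to about 2 mm. A picture is of the moment at which its call begins: read the wrist's pose just before it. There is no depth.
- hand_in(): hands the job in; it is judged then, once.
The state is a dict: "clock": time; "joints": joint angles; "qvel": joint speeds; "effort": joint torques, N m; "tcp_pos": TCP position; "orientation": TCP orientation; "wrist_force": force on the tool from outside, world axes, zero at the start; "moment": the same for the moment, N m; "gripper_width": finger opening in m; "grasp_force": force on a finger pad.
Only numpy, scipy, OpenCV 4.12 (cv2) and the standard library are available. Lean on these libraries where they do the work, as an engineer would, in place of code of your own. Each camera call takes 0.05 s, during which the arm holds its last target. There are 200 camera calls.

## Task

Load the steel weld coupon that lies in the holder's channel: press the clip's long thumb bar down with one fingertip so that the clip's lip rises, and while holding it down push the coupon along the channel with the other fingertip, beneath the lip, until it is fully home against the end stop. Then let the clip spring back down onto the coupon and move clear. Only press and push: do not pick up, lift or tip the coupon, and leave the other things on the bench where they are.

Things in the scene. Friction and masses are not known exactly. Their poses are not given: they have to be found in the camera images.
- holder: Dark green painted steel holder fixed to the bench: plate 240 x 130 x 20 mm (its x, y, z), origin at its underside's centre, z up. Its top is the deck. A channel for the coupon runs along x at y = -32 mm, open at the -x end; the coupon is pushed in +x. The thumb bar lies beside it on the +y side. Between them, at y = +2 mm, are two bearing blocks 14 mm wide (x = 30 to 38 and 72 to 80 mm), tops 36 mm above the bench.
- stop (a point): Middle of the foot of the end stop's face, on the deck (holder x = +75, y = -32, z = +20 mm). The stop is 10 mm high and closes the channel's +x end. The channel is 46 mm wide between rails 3 mm thick, 4 mm high above the deck, from holder x = -115 to +75 mm. Site axes are the holder's.
- coupon: Flat steel test coupon 60 x 40 x 10 mm (its x, y, z), a dark weld bead across its middle (1.2 mm proud), 0.12 to 0.24 kg, lying flat on the deck in the channel, long side along it, short of the clip's lip. Origin at the centre of its underside. When home its origin is 30 mm before the stop: x = +45, y about -32 (3 mm play each side), z = +20 mm in the holder's frame.
- clip (a joint): Angle of the sprung aluminium rocker clip about its pivot (along the holder's x, at y = +2 mm, 29 mm above the bench): 0 at rest, grows as the thumb bar is pressed, 0.42 rad fully pressed. The lip clears the coupon above about 0.17; resting on the coupon it reads about 0.15. The spring needs about 2.5 N on the bar at first, 5 N fully pressed, and drives the clip back when let go.
- lip (a point): Underside of the clip's lip, its rounded edge, which crosses above the channel from holder x = +53 to +69 mm, y = -19 to -35 mm. Moves with the clip: 5 mm above the deck at rest (it blocks the 10 mm coupon), 19 mm above the deck fully pressed.
- thumb_bar (a point): Centre of the top of the clip's thumb bar: strip 140 mm long (holder x = -69 to +71 mm), 24 mm wide, 3 mm thick, at holder y = +20 to +44 mm. At rest its middle is 36 mm above the bench, sloping up outwards by 0.42 rad. Fully pressed it is level, top 23 mm above the bench (coupon's top: 30 mm), so two tips level at 24 to 27 mm and 64 mm apart do both jobs. A fingertip can slide along it while pressing.
- spare_coupon: Bystander: a second coupon like the first, flat on the bench at the holder's -y side. Leave alone.
- gauge_pin: Bystander: upright steel pin, 20 mm diameter, 45 mm high, at the holder's +y side. Origin at its foot.
- nut: Bystander: brass ring nut, 22 mm diameter, 10 mm high, standing on the deck beyond the stop.
- parallel: Bystander: steel parallel bar 90 x 16 x 30 mm at the holder's +y side.
- hammer: Bystander: hammer lying beyond the holder.
- cap_jar: Bystander: white jar with red cap, 64 mm diameter, 75 mm high, far to one side.
- driver: Bystander: screwdriver lying far to one side.
There are look-alikes about, which are no part of the job. Leave any turquoise look-alike of the coupon alone.

How it is judged:
By the outcome, as a careful person would: the job done as asked, in the order asked, and still so for the second after the job is handed in, with the robot touching nothing.
It also fails if it takes over 45 s, if anything falls off the work surface, if the arm or the gripper's body presses on something with over 40 N, if the wrist force passes 120 N, or if a joint passes its speed limit or range.

## Working session

There is one attempt and no reset: what is moved stays moved. The work goes in short steps, Python scripts to look and compute and a shell command to move; the robot and the scene stay as the last step left them, time stands still between calls to the robot, and variables do not carry over. Pictures are saved under pics/ and viewed, at most 10 in all, crops included, and the job is handed in when it is done.

```bash
mkdir -p pics; ls; python3 - <<'E'
from plant import status, eyes
import cv2,json,numpy as np
s=status.sense();print(s)
for n in("top","side"):
    d=eyes.get_image(n);cv2.imwrite(f"pics/{n}0.png",d["color"][:,:,::-1]);np.savez(f"{n}0.npz",**d)
    print(n,d["mtx"].tolist(),d["D"],np.round(d["T"],3).tolist())
E
```

```text
pics
{'clock': 0.0, 'joints': array([-6.64453440e+01,  5.26417924e+00,  7.05798447e+01, -3.66769386e-04,
        1.04265571e+02, -3.24889481e+00]), 'qvel': array([ 0.04076399, -0.05017687, -0.12101053, -0.02448056, -0.02812785,
       -0.0041643 ]), 'effort': array([-3.88840717e-04, -4.46452868e+01, -4.06443107e+01,  6.96471683e-02,
        2.93812074e-02, -1.23052273e-04]), 'tcp_pos': array([ 0.27046126, -0.53532423,  0.24651569]), 'orientation': array([-1.79890561e+02, -5.85605481e-03,  2.68034551e+01]), 'wrist_force': array([ 0.26002829, -0.42631014, -0.11038956]), 'moment': array([ 0.01894189,  0.02477962, -0.05799173]), 'grasp_force': 0.0, 'gripper_width': 0.0881178412960686}
top [[534.8056674478786, 0.0, 321.73276040933536], [0.0, 534.8056674478786, 239.31995816718896], [0.0, 0.0, 1.0]] [-0.04582196  0.          0.          0.          0.        ] [[-0.014, -0.998, 0.06, 0.547], [-1.0, 0.013, -0.019, 0.001], [0.018, -0.061, -0.998, 1.514], [0.0, 0.0, 0.0, 1.0]]
side [[617.021435979879, 0.0, 312.9900555839206], [0.0, 617.021435979879, 238.67478029553928], [0.0, 0.0, 1.0]] [-0.04141964  0.          0.          0.          0.        ] [[0.999, -0.016, 0.048, 0.554], [-0.049, -0.548, 0.835, -1.262], [0.013, -0.836, -0.549, 0.892], [0.0, 0.0, 0.0, 1.0]]
```

View pics/top0.png

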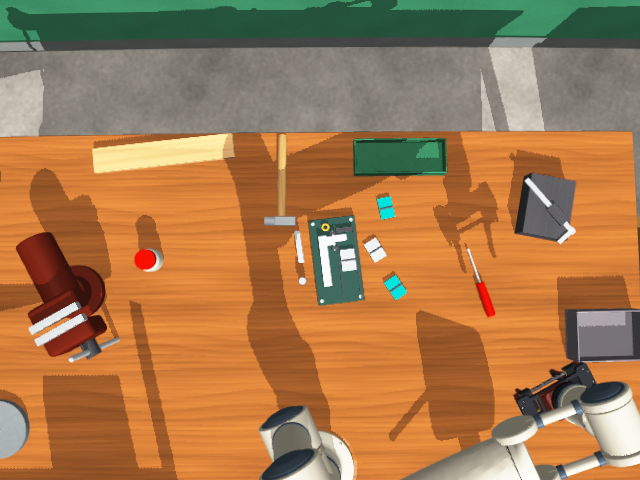

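View pics/side0.png

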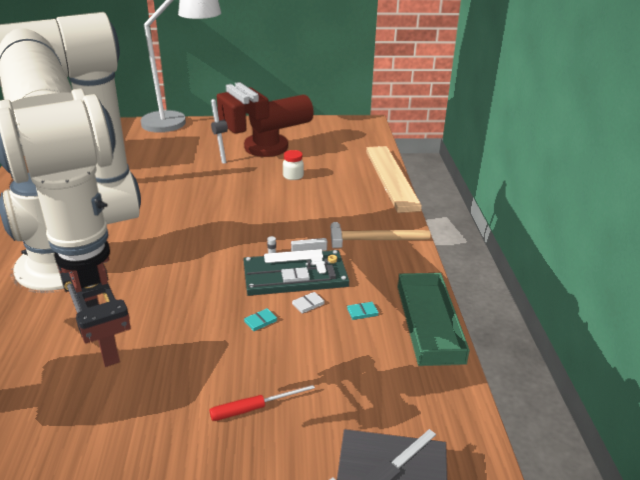

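Top view: the holder is at about (338,260) with its +x pointing up the image. Coupon candidates are the one in the channel at (348,260), the spare on the bench at (375,249), and turquoise look-alikes at (386,208) and (395,287). I choose (348,260), since it is in the channel. Next I check it in a crop and measure.

```bash
cat > h.py <<'E'
import cv2,numpy as np
def ray(d,px):
    u=cv2.undistortPoints(np.float64(px).reshape(-1,1,2),d["mtx"],d["D"]).reshape(-1,2)
    return np.c_[u,np.ones(len(u))]
def plane(d,px,z,T=None):
    T=d["T"] if T is None else T
    r=ray(d,px)@T[:3,:3].T
    return T[:3,3]+r*((z-T[2,3])/r[:,2])[:,None]
E
python3 - <<'E'
from h import *
d=np.load("top0.npz");c=d["color"]
hsv=cv2.cvtColor(c,cv2.COLOR_RGB2HSV)
x0,y0,x1,y1=295,200,410,315
g=((hsv[...,0]>60)&(hsv[...,0]<100)&(hsv[...,1]>70)&(hsv[...,2]<130)).astype('uint8')
m=np.zeros_like(g);m[205:310,300:370]=g[205:310,300:370]
pts=cv2.findNonZero(cv2.morphologyEx(m,cv2.MORPH_OPEN,np.ones((2,2))))
r=cv2.minAreaRect(pts);b=cv2.boxPoints(r);print(r,b.tolist())
w=plane(d,b,0.02);print(np.round(w,4).tolist(),w.mean(0))
print([np.linalg.norm(w[i]-w[i-1]) for i in range(4)])
cv2.imwrite("pics/crop1.png",cv2.resize(c[y0:y1,x0:x1,::-1],None,fx=5,fy=5,interpolation=cv2.INTER_CUBIC))
E
```

```text
((336.892333984375, 260.63848876953125), (84.34362030029297, 45.272674560546875), 82.87498474121094) [[309.20001220703125, 221.60000610351562], [354.12310791015625, 215.98464965820312], [364.58465576171875, 299.6769714355469], [319.66156005859375, 305.2923278808594]]
[[0.6879, 0.0071, 0.02], [0.7023, -0.1193, 0.02], [0.4677, -0.1444, 0.02], [0.4541, -0.0191, 0.02]] [ 0.57798468 -0.06890848  0.02      ]
[np.float64(0.23533025128672358), np.float64(0.12720763345762096), np.float64(0.2358814036003422), np.float64(0.12612887310851226)]
```

View pics/crop1.png

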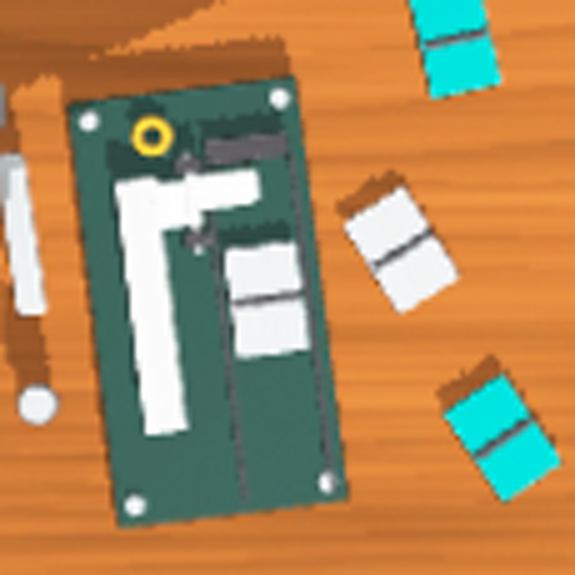

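The crop confirms it: a silver coupon with a bead lies in the channel between the rails at (348,260), short of the lip. The holder centre is about (0.578,-0.069) with yaw about 6.3°. Next I turn the tool, move above the press point and set the opening.

```bash
python3 -m creep '[{"az":6.8,"claw":109},{"az":6.8,"dx":8,"dy":-10},{"az":6.8,"dx":16,"dy":-20},{"dx":23,"dy":-31},{"dx":23,"dy":-31},{"dx":23,"dy":-31},{"dx":23,"dy":-31},{"dx":23,"dy":-31},{"dx":23,"dy":-31},{"dx":23,"dy":-31},{"dx":23,"dy":-31},{"dx":23,"dy":-31},{"dx":23,"dy":-31},{"dx":23,"dy":-31},{"dx":23,"dy":-31},{"dx":18,"dy":-24},{"dx":10,"dy":-15},{"dx":4,"dy":-5},{"dx":0},{"dx":0}]'
python3 - <<'E'
from plant import status, eyes
import cv2,numpy as np
s=status.sense();print(s["clock"],s["tcp_pos"],s["orientation"],s["gripper_width"],s["wrist_force"])
d=eyes.get_image("wrist");cv2.imwrite("pics/w1.png",d["color"][:,:,::-1]);np.savez("w1.npz",pos=s["tcp_pos"],rpy=s["orientation"],**d)
print(np.round(d["tool_from_camera"],3).tolist(),d["mtx"].tolist())
E
```

```text
0.1 [ 0.27044538 -0.53534525  0.2465911 ] [-1.79897307e+02 -4.51655314e-03  2.68034842e+01] 0.08785323672161567 [0.39338796 0.25284243 0.62774223]
[[-0.002, -0.96, -0.282, 0.076], [1.0, -0.002, -0.001, 0.0], [0.0, -0.282, 0.96, -0.137], [0.0, 0.0, 0.0, 1.0]] [[424.2198074884019, 0.0, 326.87534425197896], [0.0, 424.2198074884019, 234.97690306433074], [0.0, 0.0, 1.0]]schema error: expected keys claw, dx, dy, dz, ax, ay, az
```

View pics/w1.png

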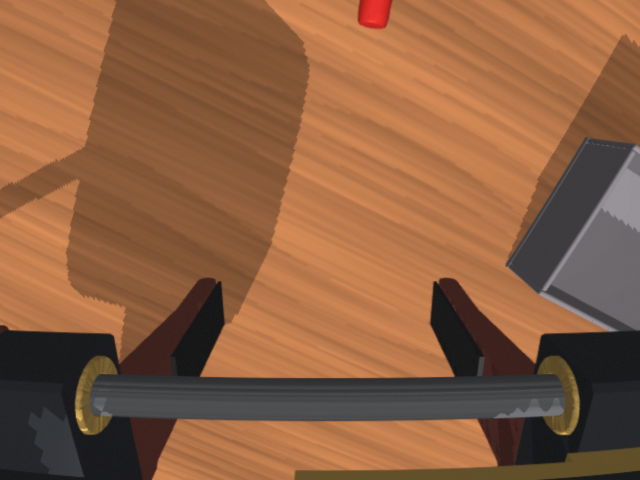

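The wrist view is from the start pose, because the move was refused: every row needs all the keys. Fingertips show at (207,280) and (448,280), and image up is tool +x. I retype the rows in full.

```bash
python3 -m creep '[{"claw":109,"dx":0,"dy":0,"dz":0,"ax":0,"ay":0,"az":6.8},{"claw":109,"dx":8,"dy":-10,"dz":0,"ax":0,"ay":0,"az":6.8},{"claw":109,"dx":16,"dy":-20,"dz":0,"ax":0,"ay":0,"az":6.8},{"claw":109,"dx":23,"dy":-31,"dz":0,"ax":0,"ay":0,"az":0},{"claw":109,"dx":23,"dy":-31,"dz":0,"ax":0,"ay":0,"az":0},{"claw":109,"dx":23,"dy":-31,"dz":0,"ax":0,"ay":0,"az":0},{"claw":109,"dx":23,"dy":-31,"dz":0,"ax":0,"ay":0,"az":0},{"claw":109,"dx":23,"dy":-31,"dz":0,"ax":0,"ay":0,"az":0},{"claw":109,"dx":23,"dy":-31,"dz":0,"ax":0,"ay":0,"az":0},{"claw":109,"dx":23,"dy":-31,"dz":0,"ax":0,"ay":0,"az":0},{"claw":109,"dx":23,"dy":-31,"dz":0,"ax":0,"ay":0,"az":0},{"claw":109,"dx":23,"dy":-31,"dz":0,"ax":0,"ay":0,"az":0},{"claw":109,"dx":23,"dy":-31,"dz":0,"ax":0,"ay":0,"az":0},{"claw":109,"dx":18,"dy":-25,"dz":0,"ax":0,"ay":0,"az":0},{"claw":109,"dx":14,"dy":-20,"dz":0,"ax":0,"ay":0,"az":0},{"claw":109,"dx":9,"dy":-12,"dz":0,"ax":0,"ay":0,"az":0},{"claw":109,"dx":0,"dy":0,"dz":0,"ax":0,"ay":0,"az":0},{"claw":109,"dx":0,"dy":0,"dz":0,"ax":0,"ay":0,"az":0}]'
python3 - <<'E'
from plant import status, eyes
import cv2,numpy as np
s=status.sense();print(s["clock"],s["tcp_pos"],s["orientation"],s["gripper_width"],s["wrist_force"])
d=eyes.get_image("wrist");cv2.imwrite("pics/w2.png",d["color"][:,:,::-1]);np.savez("w2.npz",pos=s["tcp_pos"],rpy=s["orientation"],**d)
E
```

```text
clock: 1.65
tcp_pos: [0.5141, -0.1049, 0.2472]
orientation: [-180.0, 0.1, 6.5]
wrist_force: [-0.2, -0.2, 0.4]
gripper_width: 0.0503
grasp_force: 0.0
1.65 [ 0.51405158 -0.10487515  0.24716423] [-1.79997705e+02  6.00253015e-02  6.50108048e+00] 0.05031885226467937 [-0.19003359 -0.20045232  0.39323975]
```

View pics/w2.png

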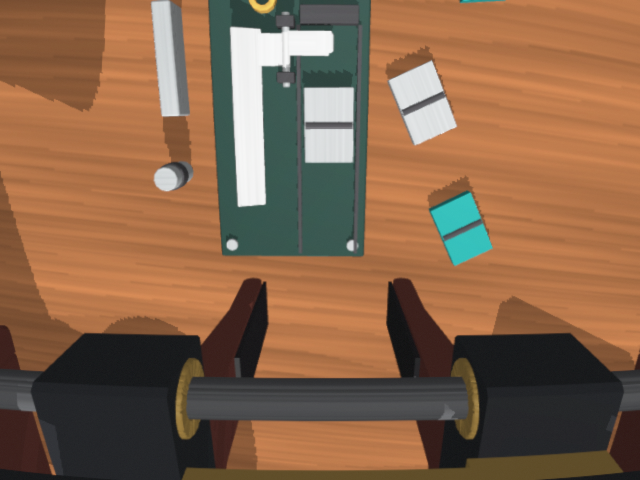

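The view shows the coupon at (329,125), its rear edge on row 162, the bar's near end at (252,205), the stop face on row 23 and the fingertips at (255,280) and (402,280). Next I convert these to the tool's axes.

```bash
cat > m.py <<'E'
from h import *
def tool(f,px,z):   # pixels at world height z -> tool x,y in mm (tool assumed vertical)
    d=np.load(f);T=d["tool_from_camera"];ztool=(d["pos"][2]-z)
    return np.round(plane(d,px,ztool,T)[:,:2]*1000,1).tolist()
E
python3 - <<'E'
from m import *
f="w2.npz";z=float(np.load(f)["pos"][2])
print("rear",tool(f,[(305,162),(353,162)],.030));print("front",tool(f,[(305,88),(354,88)],.030))
print("rails near",tool(f,[(300,250),(356,250)],.024),"far",tool(f,[(299,40),(358,40)],.024))
print("holder rear",tool(f,[(222,255),(363,255)],.020))
print("stop",tool(f,[(302,23),(359,23)],.030))
print("bar end",tool(f,[(240,206),(265,204)],.036),tool(f,[(231,29),(258,29)],.036))
print("tips",tool(f,[(244,281),(263,281),(267,287),(391,281),(410,281)],z-.025))
E
```

```text
rear [[35.5, -17.6], [35.4, 22.3]]
front [[94.6, -16.8], [94.6, 22.4]]
rails near [[-43.6, -23.7], [-43.7, 26.5]] far [[132.1, -21.4], [132.0, 25.5]]
holder rear [[-49.6, -95.5], [-49.8, 33.2]]
stop [[143.8, -18.5], [143.7, 25.7]]
bar end [[-0.5, -72.8], [1.2, -51.5]] [[139.1, -72.9], [138.7, -52.1]]
tips [[8.8, -33.9], [8.8, -26.0], [6.1, -24.4], [8.7, 27.0], [8.6, 34.9]]
```

```bash
python3 -m creep '[{"claw":109,"dx":9,"dy":-15,"dz":0,"ax":0,"ay":0,"az":0},{"claw":109,"dx":10,"dy":-15,"dz":0,"ax":0,"ay":0,"az":0},{"claw":109,"dx":0,"dy":0,"dz":15,"ax":0,"ay":0,"az":0},{"claw":109,"dx":0,"dy":0,"dz":25,"ax":0,"ay":0,"az":0},{"claw":109,"dx":0,"dy":0,"dz":30,"ax":0,"ay":0,"az":0},{"claw":109,"dx":0,"dy":0,"dz":30,"ax":0,"ay":0,"az":0},{"claw":109,"dx":0,"dy":0,"dz":30,"ax":0,"ay":0,"az":0},{"claw":109,"dx":0,"dy":0,"dz":25,"ax":0,"ay":0,"az":0},{"claw":109,"dx":0,"dy":0,"dz":12,"ax":0,"ay":0,"az":0},{"claw":109,"dx":0,"dy":0,"dz":5,"ax":0,"ay":0,"az":0},{"claw":109,"dx":0,"dy":0,"dz":0,"ax":0,"ay":0,"az":0},{"claw":109,"dx":0,"dy":0,"dz":0,"ax":0,"ay":0,"az":0}]'
python3 - <<'E'
from plant import status, eyes
import cv2,numpy as np
s=status.sense();print(s["tcp_pos"],s["orientation"],s["wrist_force"])
d=eyes.get_image("wrist");cv2.imwrite("pics/w3.png",d["color"][:,:,::-1]);np.savez("w3.npz",pos=s["tcp_pos"],rpy=s["orientation"],**d)
E
```

```text
clock: 2.7
tcp_pos: [0.5302, -0.074, 0.0773]
orientation: [180.0, -0.1, 6.4]
wrist_force: [-0.7, 0.1, -0.1]
gripper_width: 0.0498
grasp_force: 0.0
[ 0.53023072 -0.07404664  0.07725379] [ 1.79959684e+02 -1.14409652e-01  6.36438679e+00] [-0.73128416  0.13922815 -0.09080697]
```

View pics/w3.png

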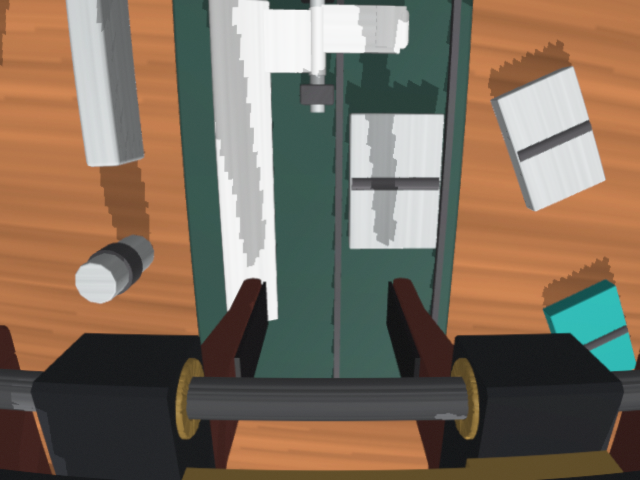

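```bash
python3 - <<'E'
from m import *
f="w3.npz"
print("rear",tool(f,[(351,248),(436,248)],.030),"front",tool(f,[(351,114),(443,114)],.030))
print("rails",tool(f,[(337,360),(433,320)],.024),tool(f,[(340,60),(456,60)],.024))
print("bar end",tool(f,[(232,318),(277,320)],.036),tool(f,[(210,5),(268,5)],.036))
E
```

```text
rear [[15.8, 11.5], [15.7, 50.8]] front [[75.2, 10.8], [75.5, 49.9]]
rails [[-47.2, 5.6], [-24.4, 53.8]] [[97.6, 6.2], [98.2, 55.9]]
bar end [[-16.8, -44.2], [-17.7, -23.0]] [[117.7, -45.0], [117.1, -22.2]]
```

Alignment is good: the coupon's rear edge is 6 mm ahead of the finger, and the finger on the bar is near its middle. Press.

```bash
python3 -m creep '[{"claw":109,"dx":0,"dy":0,"dz":5,"ax":0,"ay":0,"az":0},{"claw":109,"dx":0,"dy":0,"dz":5,"ax":0,"ay":0,"az":0},{"claw":109,"dx":0,"dy":0,"dz":4,"ax":0,"ay":0,"az":0},{"claw":109,"dx":0,"dy":0,"dz":4,"ax":0,"ay":0,"az":0},{"claw":109,"dx":0,"dy":0,"dz":4,"ax":0,"ay":0,"az":0},{"claw":109,"dx":0,"dy":0,"dz":3,"ax":0,"ay":0,"az":0},{"claw":109,"dx":0,"dy":0,"dz":0,"ax":0,"ay":0,"az":0},{"claw":109,"dx":0,"dy":0,"dz":0,"ax":0,"ay":0,"az":0},{"claw":109,"dx":0,"dy":0,"dz":0,"ax":0,"ay":0,"az":0}]'
python3 - <<'E'
from plant import status, eyes
import cv2,numpy as np
s=status.sense();print(s["tcp_pos"],s["orientation"],s["wrist_force"])
d=eyes.get_image("wrist");cv2.imwrite("pics/w4.png",d["color"][:,:,::-1]);np.savez("w4.npz",pos=s["tcp_pos"],rpy=s["orientation"],**d)
E
```

```text
clock: 3.5
tcp_pos: [0.5298, -0.0733, 0.0511]
orientation: [-180.0, -0.0, 6.4]
wrist_force: [-0.1, 0.8, 4.6]
gripper_width: 0.0502
grasp_force: 2.1
[ 0.52975097 -0.07330464  0.05105707] [-1.79992051e+02 -2.66751350e-02  6.40992972e+00] [-0.12809181  0.83484421  4.60713889]
```

View pics/w4.png

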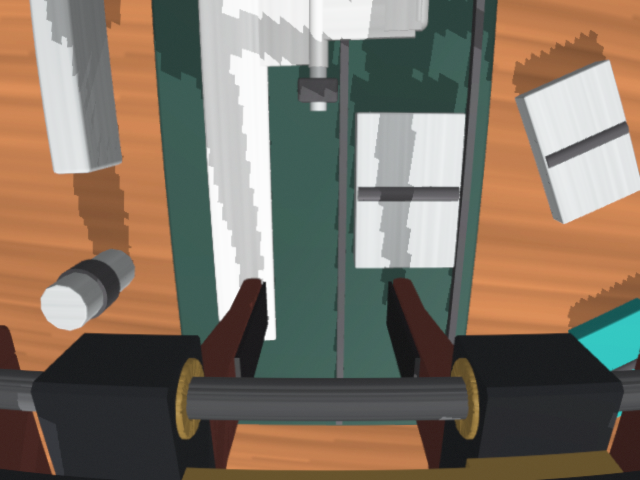

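Pressed: the wrist reads 4.6 N and the lip has risen. The coupon is still in place, with its rear edge on row 267. Total push is about 55 mm, and I start with 48 mm.

```bash
python3 -m creep '[{"claw":109,"dx":2,"dy":0,"dz":0,"ax":0,"ay":0,"az":0},{"claw":109,"dx":2,"dy":0,"dz":0,"ax":0,"ay":0,"az":0},{"claw":109,"dx":2,"dy":0,"dz":0,"ax":0,"ay":0,"az":0},{"claw":109,"dx":3,"dy":0,"dz":0,"ax":0,"ay":0,"az":0},{"claw":109,"dx":3,"dy":0,"dz":0,"ax":0,"ay":0,"az":0},{"claw":109,"dx":3,"dy":0,"dz":0,"ax":0,"ay":0,"az":0},{"claw":109,"dx":3,"dy":0,"dz":0,"ax":0,"ay":0,"az":0},{"claw":109,"dx":3,"dy":0,"dz":0,"ax":0,"ay":0,"az":0},{"claw":109,"dx":3,"dy":0,"dz":0,"ax":0,"ay":0,"az":0},{"claw":109,"dx":3,"dy":0,"dz":0,"ax":0,"ay":0,"az":0},{"claw":109,"dx":3,"dy":0,"dz":0,"ax":0,"ay":0,"az":0},{"claw":109,"dx":3,"dy":0,"dz":0,"ax":0,"ay":0,"az":0},{"claw":109,"dx":3,"dy":0,"dz":0,"ax":0,"ay":0,"az":0},{"claw":109,"dx":3,"dy":0,"dz":0,"ax":0,"ay":0,"az":0},{"claw":109,"dx":3,"dy":0,"dz":0,"ax":0,"ay":0,"az":0},{"claw":109,"dx":3,"dy":0,"dz":0,"ax":0,"ay":0,"az":0},{"claw":109,"dx":3,"dy":0,"dz":0,"ax":0,"ay":0,"az":0},{"claw":109,"dx":0,"dy":0,"dz":0,"ax":0,"ay":0,"az":0},{"claw":109,"dx":0,"dy":0,"dz":0,"ax":0,"ay":0,"az":0}]'
python3 - <<'E'
from plant import status, eyes
import cv2,numpy as np
s=status.sense();print(s["tcp_pos"],s["wrist_force"])
d=eyes.get_image("wrist");cv2.imwrite("pics/w5.png",d["color"][:,:,::-1]);np.savez("w5.npz",pos=s["tcp_pos"],rpy=s["orientation"],**d)
E
```

```text
clock: 5.13
tcp_pos: [0.5775, -0.0683, 0.0506]
orientation: [180.0, 0.0, 6.4]
wrist_force: [-1.8, -0.6, 3.8]
gripper_width: 0.0502
grasp_force: 2.4
[ 0.57749321 -0.06833386  0.05056207] [-1.81547886 -0.59524736  3.84341171]
```

View pics/w5.png

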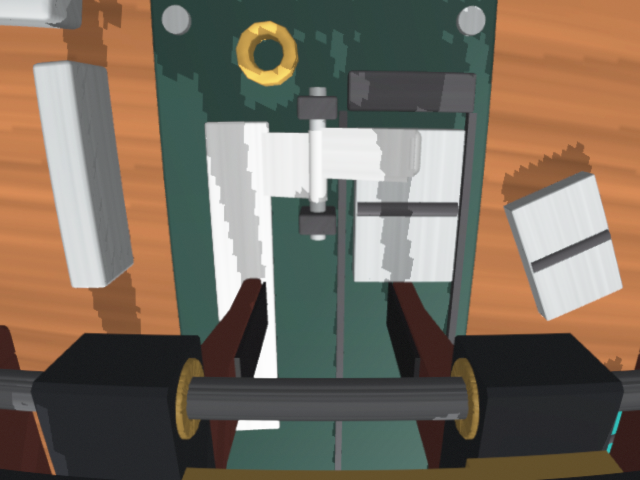

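The coupon is sliding beneath the raised lip, with its front on row 129 and the stop face on row 111, about 7 mm to go.

```bash
python3 -m creep '[{"claw":109,"dx":2,"dy":0,"dz":0,"ax":0,"ay":0,"az":0},{"claw":109,"dx":2,"dy":0,"dz":0,"ax":0,"ay":0,"az":0},{"claw":109,"dx":1,"dy":0,"dz":0,"ax":0,"ay":0,"az":0},{"claw":109,"dx":1,"dy":0,"dz":0,"ax":0,"ay":0,"az":0},{"claw":109,"dx":1,"dy":0,"dz":0,"ax":0,"ay":0,"az":0},{"claw":109,"dx":0,"dy":0,"dz":0,"ax":0,"ay":0,"az":0},{"claw":109,"dx":0,"dy":0,"dz":0,"ax":0,"ay":0,"az":0}]'; python3 -m creep '[{"claw":109,"dx":1,"dy":0,"dz":0,"ax":0,"ay":0,"az":0},{"claw":109,"dx":0,"dy":0,"dz":0,"ax":0,"ay":0,"az":0},{"claw":109,"dx":0,"dy":0,"dz":0,"ax":0,"ay":0,"az":0}]'
```

```text
clock: 5.77
tcp_pos: [0.5838, -0.0675, 0.0506]
orientation: [180.0, 0.1, 6.4]
wrist_force: [-4.5, -1.7, 5.7]
gripper_width: 0.0503
grasp_force: 3.8
clock: 6.02
tcp_pos: [0.584, -0.0674, 0.0505]
orientation: [-180.0, 0.2, 6.4]
wrist_force: [-8.6, -1.1, 8.5]
gripper_width: 0.0501
grasp_force: 5.5
```

```bash
python3 -m creep '[{"claw":109,"dx":1,"dy":0,"dz":0,"ax":0,"ay":0,"az":0},{"claw":109,"dx":0,"dy":0,"dz":0,"ax":0,"ay":0,"az":0},{"claw":109,"dx":0,"dy":0,"dz":0,"ax":0,"ay":0,"az":0}]'
python3 - <<'E'
from plant import status, eyes
import cv2,numpy as np
s=status.sense()
d=eyes.get_image("wrist");np.savez("w6.npz",pos=s["tcp_pos"],rpy=s["orientation"],**d)
cv2.imwrite("pics/w6.png",cv2.resize(d["color"][50:330,180:500,::-1],None,fx=2,fy=2))
E
```

```text
clock: 6.27
tcp_pos: [0.5841, -0.0675, 0.0505]
orientation: [-180.0, 0.3, 6.3]
wrist_force: [-12.0, -0.7, 10.2]
gripper_width: 0.0502
grasp_force: 7.3
```

View pics/w6.png

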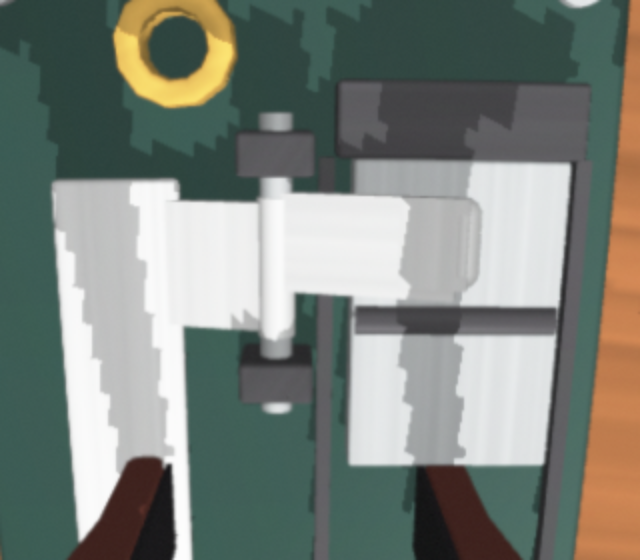

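The coupon front is flush with the stop face (crop row 158) and the wrist reads 12 N. I back off while still pressing, then lift.

```bash
python3 -m creep '[{"claw":109,"dx":-1,"dy":0,"dz":0,"ax":0,"ay":0,"az":0},{"claw":109,"dx":-2,"dy":0,"dz":0,"ax":0,"ay":0,"az":0},{"claw":109,"dx":-3,"dy":0,"dz":0,"ax":0,"ay":0,"az":0},{"claw":109,"dx":-3,"dy":0,"dz":0,"ax":0,"ay":0,"az":0},{"claw":109,"dx":0,"dy":0,"dz":0,"ax":0,"ay":0,"az":0},{"claw":109,"dx":0,"dy":0,"dz":0,"ax":0,"ay":0,"az":0},{"claw":109,"dx":0,"dy":0,"dz":-2,"ax":0,"ay":0,"az":0},{"claw":109,"dx":0,"dy":0,"dz":-3,"ax":0,"ay":0,"az":0},{"claw":109,"dx":0,"dy":0,"dz":-3,"ax":0,"ay":0,"az":0},{"claw":109,"dx":0,"dy":0,"dz":-4,"ax":0,"ay":0,"az":0},{"claw":109,"dx":0,"dy":0,"dz":-6,"ax":0,"ay":0,"az":0},{"claw":109,"dx":0,"dy":0,"dz":-12,"ax":0,"ay":0,"az":0},{"claw":109,"dx":0,"dy":0,"dz":-20,"ax":0,"ay":0,"az":0},{"claw":109,"dx":0,"dy":0,"dz":-25,"ax":0,"ay":0,"az":0},{"claw":109,"dx":0,"dy":0,"dz":-25,"ax":0,"ay":0,"az":0},{"claw":109,"dx":0,"dy":0,"dz":-20,"ax":0,"ay":0,"az":0},{"claw":109,"dx":0,"dy":0,"dz":-10,"ax":0,"ay":0,"az":0},{"claw":109,"dx":0,"dy":0,"dz":0,"ax":0,"ay":0,"az":0},{"claw":109,"dx":0,"dy":0,"dz":0,"ax":0,"ay":0,"az":0}]'
python3 - <<'E'
from plant import status, eyes
import cv2,numpy as np
d=eyes.get_image("wrist")
cv2.imwrite("pics/w7.png",d["color"][:,:,::-1])
E
```

```text
clock: 7.9
tcp_pos: [0.5773, -0.0681, 0.1807]
orientation: [180.0, -0.0, 6.4]
wrist_force: [-0.1, 0.9, 0.5]
gripper_width: 0.05
grasp_force: 0.0
```

View pics/w7.png

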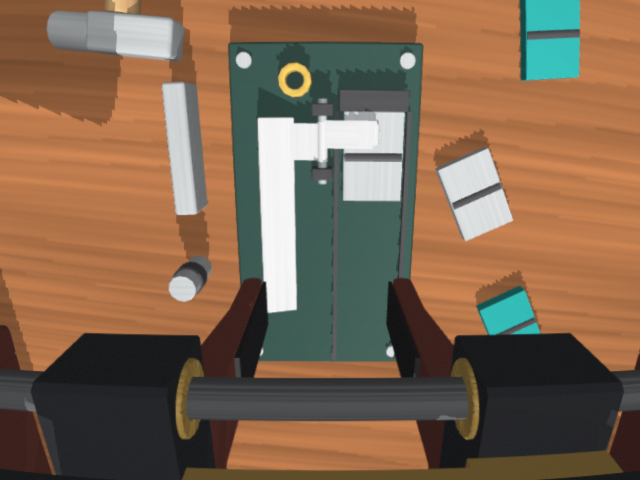

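The coupon is still flush with the stop (row 110), the clip has sprung back onto it at (365,133), nothing else has moved and the gripper is clear.

```bash
python3 -c "
from plant import hand_in
print(hand_in())"
```

```text
the job is handed in; nothing more can be done
None
```

The coupon is home against the end stop with the clip sprung back down on it, the gripper is clear, and the job was handed in about 8 s into the 45 s limit; no verdict came back.

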